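# Release the latched key on the craft-room laminator

### The arm

A 6-joint arm with a two-finger parallel gripper is mounted at the origin on the work surface. World frame = base frame: x ahead of the robot, y to its left, z up, the work surface at z = 0. Lengths are in m, angles in rad, forces in N, time in s.
With the tool pointing down it reaches from about 0.225 to 0.875 m from the base axis. Payload 3.4 kg.
Tool frame: the origin (TCP) lies midway between the tips of the shut fingers; the grasp point (between the pads) lies 19 mm behind it (manip.pinch_z is the distance from the TCP to the grasp point, in m); z points along the fingers, y is the line along which they close (so a half turn about z gives the same grasp; the last joint's range is limited). The gripper opens to 85 mm and grips with 20 to 120 N. Pads are 22 mm wide; open, the fingers measure 114 mm over their backs; the gripper's body (76 mm by 85 mm) begins 54 mm behind the grasp point. The pads swing forward as they close: fully open they stand 13 mm farther back than shut.
Start: joints at [1.108, 0.276, 1.505, -0, 1.361, -0.121], TCP at [0.193, 0.542, 0.231] pointing down, gripper open.
Joint ranges: [-2.89, 2.89], [-0.75, 2.08], [0.22, 2.7], [-1.18, 4.32], [0.11, 2.71], [-2.7, 2.7]. Speed limits (rad/s): [2.57, 2.57, 3.14, 3.14, 3.14, 3.14].

### API

Orientations are given as a unit quaternion [w, x, y, z].
In Python, from rig import manip gives the robot as it stands.
- The arm moves only by the tool carry_out, never from a script. Its arguments are lists of equal length, an entry for each row: "delta_pos": the shift along the tool's x, y, z scaled (see below), a list of three; "turn": the turn, a rotation vector about the tool's x, y, z scaled (see below), a list of three; "claw": the closure, from -1 (fully open) to 1 (shut). A call has 1 to 12 rows; each row is the pose to reach, as a shift and turn from the pose commanded when the call began, along the tool's axes at that moment; what a row does not reach only later rows make up. The controller multiplies each number of a shift by 400 mm and each number of a turn by 30 degrees. A row lasts 1/10 s, in which the tool goes at most 50 mm and 8.59 degrees, less where a joint would pass 70% of its speed; a pose out of reach is approached as far as the arm can. A call with a number of a shift or a turn outside -1 to 1 is refused whole. A call with a gripper value outside its range is refused whole. The fingers move at their own pace and stop on an object; "force" is the grip in N (left out, the last holds). Time passes only in rows, so rows that repeat a pose let the fingers close. It gives the time, the measured TCP pose, the force, the opening and the grip force at its end, in the units of the state.
- manip.get_state(): the state, without advancing time (a new reading comes with each control period).
- manip.get_image(name): name is "scene" or "top" or "wrist"; returns a dict with "image" (400x640x3 uint8, red, green, blue), "z_map" (400x640 float32, m along the optical axis (not along the pixel's ray), 0 where there is no reading), "fx", "fy", "cx", "cy" (pixels), "world_to_cam" (4x4, takes a point from world to camera coordinates). Camera axes: x right, y down, z forward; pixel columns grow to the right and rows downward; lengths in m; the calibration is good to about 2 mm. The wrist camera is an equidistant fisheye: a pixel r from the principal point sees the ray r / f radians off the axis. A picture is of the moment at which its call begins.
- manip.sign_off(): hands the job in; it is judged then, once.
Trained networks look in the newest picture that a camera, given by its name, has taken for a name from the list of things; names that differ only in an ending like _2 or _b are one class to them, and where a whole thing is asked for, a point or a joint stands for the part that bears it (a point fixed in the world has none). Each returns a list of dicts, best first, with "score" (0 to 1); they miss things now and then, are a little off and sometimes report something else, mostly with a low value. They report only what shows in the picture. A call takes as long as a camera call.
- manip.spot_in(camera, query): "point" ([x, y, z] in m, in world coordinates, good to about 4 mm: the middle of the surface that is visible of it).
- manip.place_of(camera, query): "point" ([x, y, z] in m, in world coordinates, good to about 4 mm: a listed point, or the origin of a listed thing).
The state is a dict: "clock": time; "qpos": joint angles; "qd": joint speeds; "effort": joint torques, N m; "position": TCP position; "ee_rot": TCP orientation; "contact_force": force on the tool from outside, world axes, zero at the start; "moment": the same for the moment, N m; "width": finger opening in m; "gripper_force": force on a finger pad.
Only numpy, scipy, OpenCV 4.12 (cv2) and the standard library are available. Lean on these libraries where they do the work, as an engineer would, in place of code of your own. Each camera call takes 0.05 s, during which the arm holds its last target. There are 200 camera calls.

### The job

One of the four keys on the laminator has been left latched down, which keeps the machine on, but they all look alike. Tap the keys lightly with a fingertip to find the one that does not give, and press that one firmly so that it lets go and pops up above the others. Do not push a free key in by more than about 5 mm, and leave the jar, bowl, tape and brush where they are.

Things in the scene. Friction and masses are not known exactly. Their poses are not given: they have to be found in the camera images.
- laminator: White desk laminator, 150 mm deep (its x), 420 wide (y), 60 high, fixed to the table; black feed slot and grey tray along its front (-x), paper coming out behind. Origin under its centre at table height, z up; yaw up to 0.35 rad either way. On its flat top four identical grey keys in a row along its y, 44 mm apart, 20 mm in front (-x) of its middle; even pushed to its end a key stands 6 mm above that top.
- key1: Grey key, leftmost seen from the robot (laminator y +66 mm), top 40 (x) by 30 mm (y), 14 mm gap to the next. Origin: centre of its top face, axes as the laminator's. They move only up and down. Three are free, one latched. Worn keys rest at uneven heights, tops 77 to 81 mm above the table; the latched one lies among them, so looking does not tell which it is.
- key2: Grey key, second from the left seen from the robot (laminator y +22 mm), top 40 (x) by 30 mm (y), 14 mm gap to the next. Origin: centre of its top face, axes as the laminator's. Any free key: gives way at about 1 N (stays under 2 N through its travel of 11 to 15 mm) and springs back to where it was.
- key3: Grey key, third from the left seen from the robot (laminator y -22 mm), top 40 (x) by 30 mm (y), 14 mm gap to the next. Origin: centre of its top face, axes as the laminator's. The latched key: moves only from about 5 N on; lets go once pressed about 8 mm below its rest (9 to 10 N; solid stop at 10 mm). Hold it there half a second, then let it rise.
- key4: Grey key, rightmost seen from the robot (laminator y -66 mm), top 40 (x) by 30 mm (y), 14 mm gap to the next. Origin: centre of its top face, axes as the laminator's. The latched key, once released, stands with its top 84 mm above the table, proud of the others.
- paint_pot: Bystander: small whitish clear-plastic paint jar with white cap, 42 mm across, 55 mm high, standing on the laminator's top beside the key row, about 100 mm from the leftmost key's centre. Origin under its centre.
- bowl: Bystander: dark wooden bowl, 124 mm across, 45 mm high, on the table behind the laminator. Origin under its centre.
- tape_roll: Bystander: cardboard tape roll lying flat, 80 mm across, 24 mm high, on the right end of the top of the laminator, about 97 mm from the rightmost key. Origin under its centre.
- brush: Bystander: paint brush with a wooden handle, 170 mm long, lying on the table behind the laminator. Origin near its middle, on the table.

How it is judged:
At the end, for the whole second after the job is handed in: The latched key has come up: its top stands more than 82.5 mm above the laminator's foot (84 when fully up), and the other keys are back up at rest (tops above 75.5 mm). The jar, bowl, tape roll and brush are at rest where they were (within 20 mm) (z of any of key1, key2, key3, key4 in the frame of laminator above 0.0825 m and z of each of key1, key2, key3, key4 in the frame of laminator above 0.0755 m and linear speed of each of paint_pot, bowl, tape_roll, brush below 0.02 m/s); the robot touches nothing.
It fails at once if a free key was pressed down more than 7 mm instead of being lightly tapped ((distance of key1 from where it was at the start of the episode above 0.007 m and z of key1 in the frame of laminator below 0.075 m and contact force between key1 and anything else below 2.5 N) or (distance of key2 from where it was at the start of the episode above 0.007 m and z of key2 in the frame of laminator below 0.075 m and contact force between key2 and anything else below 2.5 N) or (distance of key3 from where it was at the start of the episode above 0.007 m and z of key3 in the frame of laminator below 0.075 m and contact force between key3 and anything else below 2.5 N) or (distance of key4 from where it was at the start of the episode above 0.007 m and z of key4 in the frame of laminator below 0.075 m and contact force between key4 and anything else below 2.5 N)).
It fails at once if the jar, bowl, tape roll or brush was lifted or pushed more than 20 mm (distance of any of paint_pot, bowl, tape_roll, brush from where it was at the start of the episode above 0.02 m).
It also fails if it takes over 48 s, if anything falls off the work surface, if the arm or the gripper's body presses on something with over 40 N, if the wrist force passes 120 N, or if a joint passes its speed limit or range.

## Working session

There is one attempt and no reset: what is moved stays moved. The work goes in short steps, Python scripts to look and compute and a tool call to move; the robot and the scene stay as the last step left them, time stands still between calls to the robot, and variables do not carry over. Pictures are saved under pics/ and viewed, at most 10 in all, crops included, and the job is handed in when it is done.

Besides the shell and the picture viewer there is one more tool, called after "Call:" by a JSON object that holds its "op" and its "data", one argument or row to a line. carry_out: Moves the arm, as the interface text tells. Shifts and turns lie within -1 to 1; 1 stands for 400 mm of shift or 30 degrees of turn. Its arguments: {"type":"object","properties":{"delta_pos":{"type":"array","items":{"type":"array","items":{"type":"number","minimum":-1,"maximum":1}}},"turn":{"type":"array","items":{"type":"array","items":{"type":"number","minimum":-1,"maximum":1}}},"claw":{"type":"array","items":{"type":"number"}},"force":{"type":"number"}},"required":["delta_pos","turn","claw"]}

```bash
mkdir -p pics
python3 - <<'E'
from rig import manip
import cv2, numpy as np
s=manip.get_state();print(s)
for c in ("top","scene"):
    d=manip.get_image(c);cv2.imwrite(f"pics/{c}0.png",d["image"][:,:,::-1])
    np.savez(f"{c}0.npz",**{k:np.array(v) for k,v in d.items()})
    for q in ("laminator","key1","key2","key3","key4","paint_pot","tape_roll"):
        print(c,q,[(np.round(r["point"],4).tolist(),round(r["score"],2)) for r in manip.place_of(c,q)][:4])
E
```

```text
{'clock': 0.0, 'qpos': array([ 1.10800074e+00,  2.76643427e-01,  1.50612981e+00,  2.76105381e-05,
        1.36069343e+00, -1.21013085e-01]), 'qd': array([-0.00107714,  0.00072753,  0.00025434,  0.00081678, -0.00329383,
       -0.00162092]), 'effort': array([ 1.72593045e-03, -4.16766572e+01, -2.45815498e+01, -3.27581229e-04,
        1.07524145e-02, -4.05005403e-05]), 'position': array([0.19249047, 0.54127248, 0.23041341]), 'ee_rot': array([-2.82576090e-04,  1.70063462e-01,  9.85432667e-01, -8.93483089e-04]), 'contact_force': array([-0.50225694,  0.66087402, -0.12127612]), 'moment': array([-0.01032005, -0.0512671 , -0.02103306]), 'gripper_force': 0.0, 'width': 0.08524385339961234}
top laminator [([0.5843, -0.1546, 0.0008], 0.96)]
top key1 [([0.5677, -0.1276, 0.079], 0.74), ([0.5592, -0.1738, 0.0778], 0.71), ([0.5852, -0.0828, 0.0746], 0.7), ([0.5538, -0.2193, 0.0818], 0.65)]
top key2 [([0.5677, -0.1276, 0.079], 0.74), ([0.5592, -0.1738, 0.0778], 0.71), ([0.5852, -0.0828, 0.0746], 0.7), ([0.5538, -0.2193, 0.0818], 0.65)]
top key3 [([0.5677, -0.1276, 0.079], 0.74), ([0.5592, -0.1738, 0.0
[... 350 characters left out ...]
848, -0.1596, 0.0008], 0.77)]
scene key1 [([0.5723, -0.1326, 0.0822], 0.77), ([0.5515, -0.2168, 0.0809], 0.74), ([0.5651, -0.1744, 0.0791], 0.7), ([0.5859, -0.0875, 0.0786], 0.6)]
scene key2 [([0.5723, -0.1326, 0.0822], 0.77), ([0.5515, -0.2168, 0.0809], 0.74), ([0.5651, -0.1744, 0.0791], 0.7), ([0.5859, -0.0875, 0.0786], 0.6)]
scene key3 [([0.5723, -0.1326, 0.0822], 0.77), ([0.5515, -0.2168, 0.0809], 0.74), ([0.5651, -0.1744, 0.0791], 0.7), ([0.5859, -0.0875, 0.0786], 0.6)]
scene key4 [([0.5723, -0.1326, 0.0822], 0.77), ([0.5515, -0.2168, 0.0809], 0.74), ([0.5651, -0.1744, 0.0791], 0.7), ([0.5859, -0.0875, 0.0786], 0.6)]
scene paint_pot []
scene tape_roll [([0.5396, -0.3169, 0.0611], 0.95)]
```

View pics/top0.png

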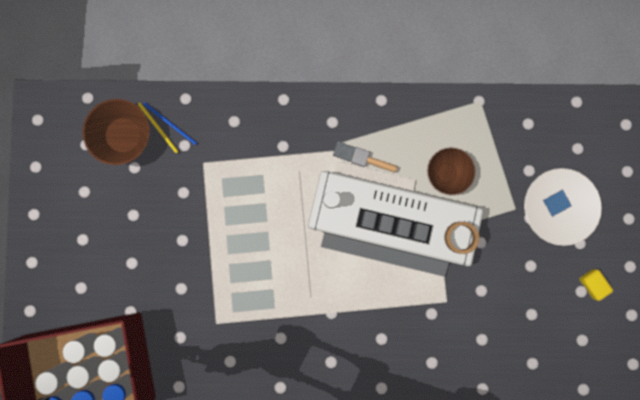

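The top picture shows the laminator at about (400,215). Its keys lie at (370,219), (387,223), (404,227) and (421,232), the jar is at (335,198) and the tape at (462,237). The network points fit this, with yaw about -0.24.

```bash
cat > h.py <<'E'
from rig import manip
import numpy as np
from scipy.spatial.transform import Rotation as R
yaw=-0.243; C=np.array([0.5675,-0.152])
ey=np.array([-np.sin(yaw),np.cos(yaw)])
keys=[C+k*ey for k in (.066,.022,-.022,-.066)]
def rot(s): w,x,y,z=s["ee_rot"]; return R.from_quat([x,y,z,w])
def goal():  # tool y along laminator x, z down
    y=np.array([np.cos(yaw),np.sin(yaw),0]);z=np.array([0,0,-1.]);return R.from_matrix(np.c_[np.cross(y,z),y,z])
def delta(p,G=None):
    s=manip.get_state();r=rot(s);G=G or goal()
    print("pos",np.round(s["position"],4),"shift",np.round(r.inv().apply(np.array(p)-s["position"])/.4,3),
     "turn",np.round((r.inv()*G).as_rotvec(True)/30,3),"F",np.round(s["contact_force"],2))
E
python3 - <<'E'
from h import *
print(np.round(keys,4)); delta([*keys[0],.2])
d=np.load("top0.npz");M=np.linalg.inv(d["world_to_cam"]);Z=d["z_map"];v,u=np.mgrid[:400,:640]
P=np.stack([(u-d["cx"])/d["fx"]*Z,(v-d["cy"])/d["fy"]*Z,Z,np.ones_like(Z)],-1)@M.T
for k in keys:
    m=(np.linalg.norm(P[...,:2]-k,axis=-1)<.019)&(P[...,2]>.071)&(P[...,2]<.09);print(m.sum(),P[m].mean(0).round(4))
m=(np.linalg.norm(P[...,:2]-C,axis=-1)<.12)&(P[...,2]>.071)&(P[...,2]<.095)
q=P[m][:,:2];c=q.mean(0);w,V=np.linalg.eigh(np.cov((q-c).T));print(c,V[:,1],np.arctan2(-V[0,1]/V[1,1],1))
E
```

```text
[[ 0.5834 -0.0879]
 [ 0.5728 -0.1306]
 [ 0.5622 -0.1734]
 [ 0.5516 -0.2161]]
pos [0.1927 0.5418 0.2314] shift [-1.448 -1.156  0.078] turn [ 0.    -0.     2.811] F [-0.31 -0.41 -0.22]
169 [ 0.583  -0.0886  0.0793  1.    ]
169 [ 0.5727 -0.1312  0.0788  1.    ]
171 [ 0.5621 -0.1738  0.0785  1.    ]
173 [ 0.5517 -0.2164  0.0789  1.    ]
[ 0.56689091 -0.15309931] [0.22562091 0.97421517] -0.22758033298567495
```

Call:
{"op": "carry_out", "data": {
  "delta_pos": [
    [-0.48, -0.385, 0],
    [-0.48, -0.385, 0],
    [-0.48, -0.385, 0],
    [-0.48, -0.385, 0],
    [-0.48, -0.385, 0],
    [-0.48, -0.385, 0],
    [-0.48, -0.385, 0]
  ],
  "turn": [
    [0, 0, 0.93],
    [0, 0, 0.93],
    [0, 0, 0.93],
    [0, 0, 0.93],
    [0, 0, 0.93],
    [0, 0, 0.93],
    [0, 0, 0.93]
  ],
  "claw": [1, 1, 1, 1, 1, 1, 1]
}}

```text
clock: 1.5
position: [0.3225, 0.3318, 0.2316]
ee_rot: [-0.0, 0.404, 0.915, 0.0]
contact_force: [-0.7, 0.9, 0.4]
width: 0.0002
gripper_force: 0.0
```

```bash
python3 -c "
from h import *
delta([*keys[0],.2])"
```

```text
pos [0.3225 0.3318 0.2316] shift [-1.215 -0.225  0.078] turn [ 1.000e-03 -2.000e-03  1.875e+00] F [-0.66  0.86  0.37]
```

Call:
{"op": "carry_out", "data": {
  "delta_pos": [
    [-0.607, -0.112, 0.039],
    [-0.607, -0.112, 0.039],
    [-0.607, -0.112, 0.039],
    [-0.607, -0.112, 0.039],
    [-0.607, -0.112, 0.039],
    [-0.607, -0.112, 0.039],
    [-0.607, -0.112, 0.039]
  ],
  "turn": [
    [0, 0, 0.94],
    [0, 0, 0.94],
    [0, 0, 0.94],
    [0, 0, 0.94],
    [0, 0, 0.94],
    [0, 0, 0.94],
    [0, 0, 0.94]
  ],
  "claw": [1, 1, 1, 1, 1, 1, 1]
}}

```text
clock: 2.2
position: [0.4533, 0.1238, 0.2154]
ee_rot: [-0.001, 0.614, 0.789, 0.0]
contact_force: [-1.7, 0.2, 0.2]
width: 0.0001
gripper_force: 0.0
```

```bash
python3 -c "
from h import *
delta([*keys[0],.1])"
```

```text
pos [0.4533 0.1238 0.2154] shift [-0.594  0.185  0.287] turn [-0.002 -0.002  0.94 ] F [-1.69  0.17  0.16]
```

Call:
{"op": "carry_out", "data": {
  "delta_pos": [
    [-0.594, 0.185, 0],
    [-0.594, 0.185, 0],
    [-0.594, 0.185, 0],
    [-0.594, 0.185, 0],
    [-0.594, 0.185, 0],
    [-0.594, 0.185, 0],
    [-0.594, 0.185, 0.2],
    [-0.594, 0.185, 0.28],
    [-0.594, 0.185, 0.28],
    [-0.594, 0.185, 0.28],
    [-0.594, 0.185, 0.28]
  ],
  "turn": [
    [0, 0, 0.94],
    [0, 0, 0.94],
    [0, 0, 0.94],
    [0, 0, 0.94],
    [0, 0, 0.94],
    [0, 0, 0.94],
    [0, 0, 0.94],
    [0, 0, 0.94],
    [0, 0, 0.94],
    [0, 0, 0.94],
    [0, 0, 0.94]
  ],
  "claw": [1, 1, 1, 1, 1, 1, 1, 1, 1, 1, 1]
}}

```text
clock: 3.3
position: [0.5851, -0.0877, 0.1057]
ee_rot: [0.001, 0.787, 0.617, 0.001]
contact_force: [0.5, 0.7, 0.2]
width: -0.0002
gripper_force: 0.0
```

Run:
```python
from h import *
import cv2
delta([*keys[0],.082])
cv2.imwrite("pics/w1.png",manip.get_image("wrist")["image"][:,:,::-1])
F=[manip.get_state()["contact_force"]]
for i in range(4): manip.get_image("wrist");F.append(manip.get_state()["contact_force"])
print(np.round(F,2))
```

```text
pos [ 0.5851 -0.0877  0.1057] shift [-0.002 -0.004  0.059] turn [ 0.006 -0.001  0.005] F [0.5  0.71 0.19]
[[ 0.34 -0.64 -0.39]
 [-0.32 -0.72 -0.38]
 [-0.56 -1.09  0.68]
 [ 0.56  0.33  0.29]
 [ 0.24 -0.02 -0.19]]
```

View pics/w1.png

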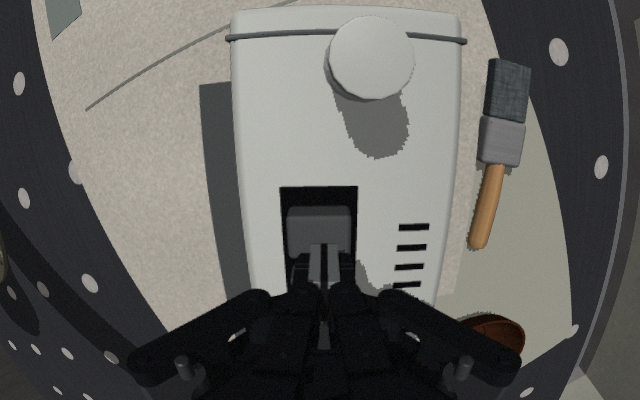

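The wrist picture shows the shut fingertips at (322,260), over the first key at about (320,230). The jar is clear at (372,58).

Add to h.py:
```python
def feel(n=6):
    F=[]
    for i in range(n): manip.get_image("top"); F.append(manip.get_state()["contact_force"])
    s=manip.get_state();print("t",s["clock"],"pos",np.round(s["position"],4),"F",np.round(np.mean(F,0),2),"sd",np.round(np.std(F,0)[2],2))
```

```text
(no output)
```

Call:
{"op": "carry_out", "data": {
  "delta_pos": [
    [0, 0, 0.04],
    [0, 0, 0.055],
    [0, 0, 0.06],
    [0, 0, 0.065],
    [0, 0, 0.0675],
    [0, 0, 0.0675]
  ],
  "turn": [
    [0, 0, 0],
    [0, 0, 0],
    [0, 0, 0],
    [0, 0, 0],
    [0, 0, 0],
    [0, 0, 0]
  ],
  "claw": [1, 1, 1, 1, 1, 1]
}}

```text
clock: 4.15
position: [0.5834, -0.0889, 0.0777]
ee_rot: [0.0, 0.787, 0.616, -0.0]
contact_force: [-1.6, 0.2, 4.6]
width: 0.0003
gripper_force: 2.4
```

```bash
python3 -c "
from h import *
feel()"
```

```text
t 4.45 pos [ 0.5834 -0.0889  0.0776] F [-2.56  0.21  5.6 ] sd 0.51
```

Key1 resists with 5.6 N, so it is the latched one. I press on in steps.

Call:
{"op": "carry_out", "data": {
  "delta_pos": [
    [0, 0, 0.004],
    [0, 0, 0.008],
    [0, 0, 0.01],
    [0, 0, 0.01]
  ],
  "turn": [
    [0, 0, 0],
    [0, 0, 0],
    [0, 0, 0],
    [0, 0, 0]
  ],
  "claw": [1, 1, 1, 1]
}}

```text
clock: 4.85
position: [0.5834, -0.0889, 0.0738]
ee_rot: [0.0, 0.787, 0.616, 0.0]
contact_force: [-2.5, 1.0, 7.1]
width: 0.0003
gripper_force: 3.5
```

```bash
python3 -c "
from h import *
feel(4)"
```

```text
t 5.05 pos [ 0.5834 -0.0889  0.0738] F [-2.74  1.02  6.94] sd 0.43
```

Call:
{"op": "carry_out", "data": {
  "delta_pos": [
    [0, 0, 0.005],
    [0, 0, 0.01],
    [0, 0, 0.013],
    [0, 0, 0.016],
    [0, 0, 0.016],
    [0, 0, 0.016],
    [0, 0, 0.016],
    [0, 0, 0.016],
    [0, 0, 0.016],
    [0, 0, 0.016]
  ],
  "turn": [
    [0, 0, 0],
    [0, 0, 0],
    [0, 0, 0],
    [0, 0, 0],
    [0, 0, 0],
    [0, 0, 0],
    [0, 0, 0],
    [0, 0, 0],
    [0, 0, 0],
    [0, 0, 0]
  ],
  "claw": [1, 1, 1, 1, 1, 1, 1, 1, 1, 1]
}}

```text
clock: 6.05
position: [0.5834, -0.0889, 0.0684]
ee_rot: [0.0, 0.787, 0.617, 0.0]
contact_force: [-4.5, 0.3, 12.7]
width: 0.0001
gripper_force: 6.2
```

```bash
python3 -c "
from h import *
feel(4)"
```

```text
t 6.25 pos [ 0.5834 -0.0889  0.0684] F [-4.56  0.89 12.65] sd 0.47
```

At 12.7 N it sits on its stop; now I let it rise.

Call:
{"op": "carry_out", "data": {
  "delta_pos": [
    [0, 0, -0.01],
    [0, 0, -0.02],
    [0, 0, -0.03],
    [0, 0, -0.05],
    [0, 0, -0.1],
    [0, 0, -0.2],
    [0, 0, -0.3],
    [0, 0, -0.3],
    [-0.0, -0.4, -0.3],
    [0, -0.4, -0.3],
    [0, -0.4, -0.3],
    [0, -0.4, -0.3]
  ],
  "turn": [
    [0, 0, 0],
    [0, 0, 0],
    [0, 0, 0],
    [0, 0, 0],
    [0, 0, 0],
    [0, 0, 0],
    [0, 0, 0],
    [0, 0, 0],
    [0, 0, 0],
    [0, 0, 0],
    [0, 0, 0],
    [0, 0, 0]
  ],
  "claw": [1, 1, 1, 1, 1, 1, 1, 1, 1, 1, 1, 1]
}}

```text
clock: 7.45
position: [0.4217, -0.0484, 0.1852]
ee_rot: [-0.003, 0.787, 0.617, -0.002]
contact_force: [0.8, -0.2, 0.1]
width: 0.0002
gripper_force: 0.0
```

Run:
```python
from h import *
import cv2
feel(3)
for c in ("top","scene"):
    d=manip.get_image(c);Z=d["z_map"];M=np.linalg.inv(d["world_to_cam"]);v,u=np.mgrid[:400,:640]
    P=np.stack([(u-d["cx"])/d["fx"]*Z,(v-d["cy"])/d["fy"]*Z,Z,np.ones_like(Z)],-1)@np.array(M).T
    for k in keys:
        m=(np.linalg.norm(P[...,:2]-k,axis=-1)<.014)&(P[...,2]>.065)&(P[...,2]<.1);print(c,m.sum(),np.median(P[m],0).round(4)[:3] if m.any() else 0)
cv2.imwrite("pics/s1.png",d["image"][:,:,::-1])
```

```text
t 7.6 pos [ 0.4289 -0.0506  0.1867] F [0.24 0.41 0.24] sd 0.67
top 102 [ 0.583  -0.0879  0.0842]
top 108 [ 0.5735 -0.1304  0.0781]
top 105 [ 0.5616 -0.1741  0.0784]
top 106 [ 0.5521 -0.2155  0.0791]
scene 72 [ 0.5852 -0.0852  0.0832]
scene 62 [ 0.5731 -0.1294  0.078 ]
scene 56 [ 0.563  -0.172   0.0773]
scene 59 [ 0.553  -0.2135  0.0779]
```

View pics/s1.png

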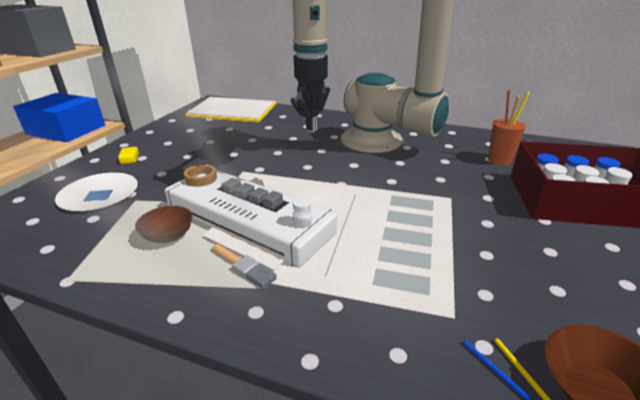

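The picture shows the arm clear of the machine at (310,110). The keys are at (230–275,185–200), with the one next to the jar at (302,212) standing proud, and the jar, tape, bowl and brush have not moved. Depth puts key1 at 84 mm.

```bash
python3 -c "
from rig import manip
print(manip.sign_off())"
```

```text
the job is handed in; nothing more can be done
None
```

Key1 (leftmost) was the latched key: I pressed it to its stop and it now stands at about 84 mm; the other keys were never touched, the jar, bowl, tape and brush look unmoved, and the job is handed in (no verdict was returned).

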